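Change a twin-bottle feed station over to the other bottle

TASK

The left-hand bottle of the feed station has run low, so change over to the right-hand one: turn the red selector lever from left to centre off, leave it at off for at least two seconds so that the line settles, then turn it fully to the right, and after that press the green prime button right in. The green spring clip marks the bottle in use: take it off the front lip of the left tray and clip it well down over the front lip of the right tray, in line with the lip. Leave the glassware and the other things standing around where they are.

Things in the scene. Friction and masses are not known exactly. Their poses are not given: they have to be found in the camera images.
- lever (a joint): Angle of the selector lever (red sleeved lever of a three-way ball valve on the sloping control panel), rad: 0 = centre off, lever pointing straight up the slope; +0.785 = turned left to the left-hand bottle (stop); -0.785 = turned right to the right-hand bottle (stop). It has no detent or spring: it turns stiffly (about 0.18 N m, 2.5 N at the sleeve) and stays where it is left.
- lever_grip (a point): Middle of the lever's red sleeve, moving with the lever, 75 mm out from the turning axis. Its x points outward along the lever, z square out of the panel. The sleeve is 56 mm long (42 to 98 mm from the axis), 16 mm wide across the lever and 15 mm thick; its centre stands 34 mm off the panel's face.
- lever_hub (a point): Point on the lever's turning axis at the height of its centre line, 34 mm off the panel; fixed. z square out of the panel (the turning axis), x up the slope (where the lever points at off), y to the left. The panel slopes 35 degrees from level, faces the robot, is 180 mm up the slope by 210 mm wide; the hub is 60 mm up from its lower edge, half-way across.
- prime_top (a point): Centre of the top face of the green push button (28 mm across, stands 22 mm off the panel in a dark ring), low on the right of the panel. z points square out of the panel; it is pressed along -z.
- prime (a joint): How far the green button is pushed in, m: 0 = out, 0.006 = right in (needs 5 N). It springs back.
- clip_grip (a point): Green sprung clip (56 g): point midway between its two handles. z points from jaws to handles, x from handle to handle (the way to squeeze; square to the lip), y along the lip. Handles 26 mm wide, reaching 20 mm below and 17 mm above this point; outsides 30 mm apart at the foot, 46 mm at the top when clipped on; 8 to 12 N squeezes them parallel, 28 mm apart.
- clip_jaws (a point): Midway between the tips of the same clip's jaws, 56 mm below clip_grip along z; same axes. The jaws are 24 mm wide, hold with about 6 N and stand 16 mm open when squeezed. The hinge pin is 30 mm above this point. On the left lip at the start, this point lies 19 mm below the lip's edge (24 mm is the most that fits).
- lip_left: Front lip of the left tray, white plastic, 4 mm thick, 140 mm long, standing up freely 50 mm and leaning 30 degrees from upright towards the robot. Origin: middle of its top edge. z up along the lip's slope, y along the edge (to the left), x through the lip, away from the robot. The clip starts on it.
- lip_right: Front lip of the right tray, same size, lean and axes as lip_left. An amber bottle stands 90 mm behind the edge in each tray, 240 mm high with its cap.
- beaker: Glass beaker, 54 mm wide, 65 mm high, on the bench before the station; origin at the centre of its underside. Leave alone.
- flask: Purple volumetric flask, 82 mm wide, 150 mm high, to the right; origin at the centre of its underside. Leave alone.
- washbottle: White wash bottle with a blue cap, 72 mm wide, 190 mm high, to the left; origin at the centre of its underside. Leave alone.
- vial: Small amber jar, 28 mm wide, 55 mm high, on the flat top at the back of the station's console; origin at the centre of its underside. Leave alone.
- dish: Flat glass dish, 86 mm wide, 14 mm high, on the bench before the station; origin at the centre of its underside. Leave alone.
- pipettor: White pipette controller with a red nose lying on the bench, 170 mm long, 75 mm wide, 34 mm high; origin under its middle. Leave alone.
- cylinder50: Clear measuring cylinder with a blue foot, 60 mm wide, 178 mm high, at the right; origin at the centre of its underside. Leave alone.

How it is judged:
On the way, in this order (a step that is already met when the one before it is completed fails the run):
1. selector lever at centre off (within 0.15 rad) for two seconds (value of joint lever between -0.15 and 0.15 rad), for 2 s.
2. selector lever turned fully to the right (within 0.12 rad of the stop) (value of joint lever below -0.665 rad), for 0.2 s.
3. green prime button pressed right in (at least 4.5 of its 6 mm) (value of joint prime above 0.0045 m), for 0.05 s.
At the end, for the whole second after the job is handed in: Lever within 0.12 rad of its right-hand stop, prime button out again; the green clip at rest on the right tray's front lip, jaws at least 10 mm down over the edge, within 15 degrees of its line and 62 mm of its middle, no bystander moved over 25 mm or tipped (value of joint lever below -0.665 rad and value of joint prime below 0.002 m and x of clip_grip in the frame of lip_right between -0.01 and 0.01 m and y of clip_grip in the frame of lip_right between -0.062 and 0.062 m and z of clip_grip in the frame of lip_right between 0.025 and 0.046 m and angle between the z axis of clip_grip and the z axis of lip_right, either way round below 0.26 rad and angle between the x axis of clip_grip and the x axis of lip_right, either way round below 0.26 rad and linear speed of clip below 0.02 m/s); the robot touches nothing.
It fails at once if a bystander is pushed more than 25 mm or tipped over (distance of any of beaker, flask, washbottle, vial, dish, pipettor, cylinder50 from where it was at the start of the episode above 0.025 m or angle between any of beaker, flask, washbottle, vial, dish, pipettor, cylinder50's own z axis and vertical above 0.35 rad).
It also fails if it takes over 61 s, if anything falls off the work surface, if the arm or the gripper's body presses on something with over 40 N, if the wrist force passes 120 N, or if a joint passes its speed limit or range.

ROBOT

A 6-joint arm with a two-finger parallel gripper is mounted at the origin on the work surface. World frame = base frame: x ahead of the robot, y to its left, z up, the work surface at z = 0. Lengths are in m, angles in rad, forces in N, time in s.
With the tool pointing down it reaches from about 0.275 to 0.825 m from the base axis. Payload 4.9 kg.
Tool frame: the origin (TCP) lies at the very end of the fingers, on their centre line; the grasp point (between the pads) lies 19 mm behind it (manip.tcp_to_grasp is the distance from the TCP to the grasp point, in m); z points along the fingers, y is the line along which they close (so a half turn about z gives the same grasp; the last joint's range is limited). The gripper opens to 85 mm and grips with 20 to 120 N. Pads are 22 mm wide; open, the fingers measure 114 mm over their backs; the gripper's body (76 mm by 85 mm) begins 54 mm behind the grasp point. The pads swing forward as they close: fully open they stand 13 mm farther back than shut.
Start: joints at [-1.34, 0.326, -0.193, 1.052, 0, 1.437], TCP at [0.196, -0.514, 0.231] pointing down, gripper open.
Joint ranges: [-2.65, 2.65], [-0.97, 1.79], [-1.3, 1.35], [-1.93, 2.1], [-1.47, 1.37], [-3.14, 3.14]. Speed limits (rad/s): [2.57, 2.57, 3.14, 3.14, 3.14, 3.14].

INTERFACE

Orientations are given as a unit quaternion [w, x, y, z].
In Python, from plant import get_state, vision, order, manip gives the robot as it stands.
- The arm moves only by the tool drive_tool, never from a script. Its argument "commands" is a list that holds one entry, the list of rows, each a list of 5 numbers: the opening, from 0 (shut) to 1 (fully open), then the shift along the tool's x, y, z in mm, then the turn about the tool's z in rad. A call has 1 to 5 rows; each row is the pose to reach, as a shift and turn from the pose commanded when the call began, along the tool's axes at that moment; what a row does not reach only later rows make up. A row lasts 1/12 s, in which the tool goes at most 41.7 mm and 7.16 degrees, less where a joint would pass 70% of its speed; a pose out of reach is approached as far as the arm can. A call with a gripper value outside its range is refused whole. The fingers move at their own pace and stop on an object; "newtons" is the grip in N (left out, the last holds). Time passes only in rows, so rows that repeat a pose let the fingers close. It gives the time, the measured TCP pose, the force, the opening and the grip force at its end, in the units of the state.
- get_state(): the state, without advancing time (a new reading comes with each control period).
- vision.camera(name): name is "scene" or "top"; returns (picture, depth): 400x640x3 uint8, red, green, blue; 400x640 float32, m along the optical axis (not along the pixel's ray), 0 where there is no reading.
- vision.camera_params(name): a dict with "fx", "fy", "cx", "cy" (pixels), "pose" (4x4, takes a point from camera to world coordinates). Camera axes: x right, y up, looking along -z (the intrinsics and any distortion apply to the point x, -y, -z); pixel columns grow to the right and rows downward; lengths in m; the calibration is good to about 2 mm. A picture is of the moment at which its call begins. camera_params takes no time and is no camera call.
- order.sign_off(): hands the job in; it is judged then, once.
The state is a dict: "time_s": time; "joints": joint angles; "qvel": joint speeds; "tau": joint torques, N m; "tcp_pos": TCP position; "tool_rot": TCP orientation; "wrist_force": force on the tool from outside, world axes, zero at the start; "wrist_torque": the same for the moment, N m; "gripper_width": finger opening in m; "finger_force": force on a finger pad.
Only numpy, scipy, OpenCV 4.12 (cv2) and the standard library are available. Lean on these libraries where they do the work, as an engineer would, in place of code of your own. Each camera call takes 0.05 s, during which the arm holds its last target. There are 200 camera calls.

## Working session

There is one attempt and no reset: what is moved stays moved. The work goes in short steps, Python scripts to look and compute and a tool call to move; the robot and the scene stay as the last step left them, time stands still between calls to the robot, and variables do not carry over. Pictures are saved under pics/ and viewed, at most 10 in all, crops included, and the job is handed in when it is done.

Besides the shell and the picture viewer there is one more tool, called after "Emit:" as a command line: name --argument value ..., lists and objects as JSON in quotes. drive_tool: Moves the arm, as the interface text tells. Its arguments: {"type":"object","properties":{"commands":{"type":"array","items":{"type":"array","items":{"type":"array","items":{"type":"number"}}}},"newtons":{"type":"number"}},"required":["commands"]}

```bash
mkdir -p pics; ls; python3 - <<'E'
from plant import get_state, vision, order, manip
import numpy as np, cv2
print(get_state()); print([a for a in dir(manip) if a[0]!='_'])
for n in ("scene","top"):
    p,d=vision.camera(n); cv2.imwrite(f"pics/{n}0.png",p[:,:,::-1]); np.savez(f"{n}0.npz",p=p,d=d)
    print(n,vision.camera_params(n))
E
```

```text
pics
{'time_s': 0.0, 'joints': array([-1.34020132e+00,  3.26917478e-01, -1.93621778e-01,  1.05198339e+00,
        1.71704896e-05,  1.43658953e+00]), 'qvel': array([-4.64136991e-04,  6.01424396e-04, -1.88866156e-04,  1.69929776e-03,
       -5.66757121e-05, -4.26459393e-04]), 'tau': array([-1.07170326e-03, -4.43397725e+01,  2.62443280e+01,  1.54371816e-02,
        6.00410021e-05, -8.30394697e-06]), 'tcp_pos': array([ 0.19609562, -0.51321972,  0.23050182]), 'tool_rot': array([-8.62571230e-04,  9.83410661e-01,  1.81391090e-01, -3.30078415e-05]), 'wrist_force': array([-0.43691345, -0.54482182, -0.00499764]), 'wrist_torque': array([-0.0088042 ,  0.03002447,  0.00648103]), 'finger_force': 0.0, 'gripper_width': 0.0854576712115801}
['PlanningError', 'tcp_to_grasp']
scene {'fx': 389.46133426338605, 'fy': 389.46133426338605, 'cx': 321.30726010142394, 'cy': 206.4386984569673, 'pose': array([[ 0.17786312, -0.60680753,  0.77469306,  1.32539824],
       [ 0.98388511,  0.09502032, -0.15146363, -0.12970863],
       [ 0.01829769,  0.78914876,  0.6139295 ,  0.7466178 ],
       [ 0.        ,  0.        ,  0.        ,  1.        ]])}
top {'fx': 443.81117235892975, 'fy': 443.81117235892975, 'cx': 315.3209283843228, 'cy': 206.8112133380693, 'pose': array([[ 0.01379506,  0.98054788, -0.19579468,  0.32101462],
       [-0.99974657,  0.01700973,  0.01474652,  0.02349545],
       [ 0.01779008,  0.19554163,  0.98053403,  1.25563768],
       [ 0.        ,  0.        ,  0.        ,  1.        ]])}
```

View pics/scene0.png

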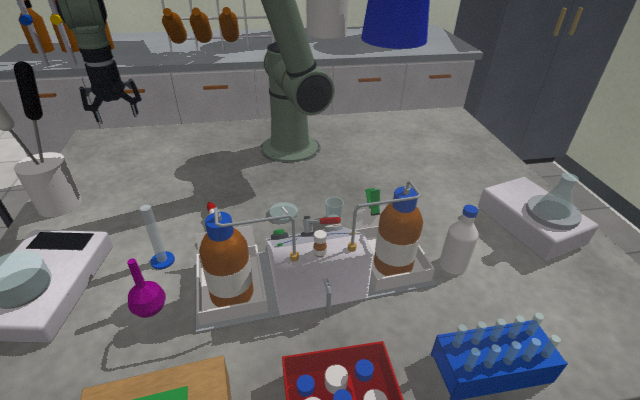

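View pics/top0.png

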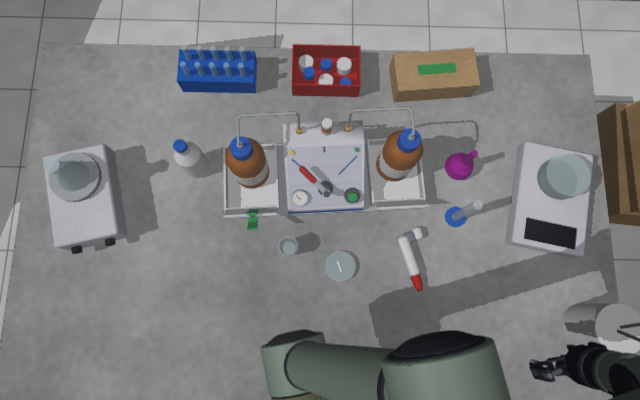

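The top view shows the clip at (252,218), the red sleeve at (308,174) with its hub at (325,188), and the green button at (352,196). The right tray's front lip is near (400,207). Next I'll measure these points.

```bash
cat > h.py <<'E'
import numpy as np, cv2
from plant import vision, get_state
def shot(n,save=None):
    p,d=vision.camera(n)
    if save: cv2.imwrite(f"pics/{save}.png",p[:,:,::-1])
    return p,d
def ray(n,u,v):
    c=vision.camera_params(n);P=c['pose']
    r=np.stack([(np.asarray(u)-c['cx'])/c['fx'],-(np.asarray(v)-c['cy'])/c['fy'],-np.ones_like(np.asarray(u,float))],-1)
    return P[:3,3],r@P[:3,:3].T
def cloud(n,d):
    v,u=np.mgrid[:400,:640].astype(float); o,r=ray(n,u,v); return o+r*d[...,None]
def mask(p,lo,hi,box=None):
    m=cv2.inRange(cv2.cvtColor(p,cv2.COLOR_RGB2HSV),lo,hi)>0
    if box is not None:
        b=np.zeros_like(m);b[box[1]:box[3],box[0]:box[2]]=1;m&=b
    return m
def tri(a,b):
    (o1,d1),(o2,d2)=a,b
    s=np.linalg.lstsq(np.stack([d1,-d2],1),o2-o1,rcond=None)[0]
    p,q=o1+s[0]*d1,o2+s[1]*d2; return (p+q)/2,np.linalg.norm(p-q)
E
python3 - <<'E'
from h import *
np.set_printoptions(precision=4,suppress=True)
z=np.load('top0.npz');p,d=z['p'],z['d'];C=cloud('top',d)
zs=np.load('scene0.npz');ps,ds=zs['p'],zs['d'];S=cloud('scene',ds)
def rep(nm,m,C):
    v,u=np.nonzero(m);X=C[m];print(nm,m.sum(),'px',u.mean().round(1),v.mean().round(1),'box',u.min(),v.min(),u.max(),v.max(),'med',np.median(X,0),'zr',np.percentile(X[:,2],[2,98]),'xr',np.percentile(X[:,0],[2,98]),'yr',np.percentile(X[:,1],[2,98]))
rep('bench',np.pad(np.ones((10,10),bool),((290,100),(150,480))),C)
rep('sleeve',mask(p,(0,120,60),(8,255,255),(285,150,365,212)),C)
rep('button',mask(p,(45,90,30),(85,255,255),(340,185,365,208)),C)
rep('clip',mask(p,(45,90,30),(85,255,255),(240,200,265,235)),C)
rep('sleeveS',mask(ps,(0,120,60),(8,255,255),(300,205,350,235)),S)
rep('buttonS',mask(ps,(45,90,30),(85,255,255),(265,222,290,245)),S)
rep('clipS',mask(ps,(45,90,30),(85,255,255),(360,180,390,220)),S)
# panel plane
X=C[150:208,290:360].reshape(-1,3)
from numpy.linalg import svd
k=np.ones(len(X),bool)
k=(X[:,2]>.03)&(X[:,2]<.2)
for t in (.02,.008,.004,.003,.003):
    c=np.median(X[k],0) if t==.02 else X[k].mean(0);n=svd(X[k]-X[k].mean(0),full_matrices=False)[2][2];n*=np.sign(n[2]);k=abs((X-X[k].mean(0))@n)<t
print('panel',X[k].mean(0),n,'slope',np.degrees(np.arccos(n[2])),'yaw',np.degrees(np.arctan2(n[1],-n[0])),k.sum())
for col in (235,244,262,385,400,415):
  print(col,[tuple((C[r,col]*1000).astype(int)) for r in range(198,222)])
big=cv2.resize(p[130:240,210:440,::-1],None,fx=3.4,fy=3.4,interpolation=cv2.INTER_CUBIC);cv2.imwrite('pics/topcrop.png',big)
E
```

```text
bench 100 px 154.5 294.5 box 150 290 159 299 med [0.3174 0.4441 0.0009] zr [-0.0054  0.0062] xr [0.3052 0.3297] yr [0.431  0.4572]
sleeve 85 px 307.3 174.6 box 300 167 315 182 med [0.624  0.0294 0.1538] zr [0.1414 0.1652] xr [0.6102 0.6403] yr [0.0112 0.0459]
button 81 px 352.2 196.6 box 348 192 357 201 med [ 0.5825 -0.0922  0.0942] zr [0.0816 0.1014] xr [0.572  0.5945] yr [-0.1057 -0.0813]
clip 153 px 252.0 219.8 box 246 210 256 229 med [0.5102 0.1697 0.1139] zr [0.0936 0.1516] xr [0.486  0.5413] yr [0.1585 0.1811]
sleeveS 107 px 329.7 219.9 box 320 217 340 223 med [0.6311 0.0259 0.154 ] zr [0.1399 0.1652] xr [0.6144 0.646 ] yr [0.0071 0.0479]
buttonS 55 px 278.7 232.8 box 274 229 284 244 med [ 0.5902 -0.0947  0.0967] zr [0.0887 0.1563] xr [0.5726 0.6987] yr [-0.1049 -0.0812]
clipS 235 px 373.0 198.6 box 366 188 379 213 med [0.5271 0.1679 0.1215] zr [0.0876 0.1491] xr [0.4862 0.5433] yr [0.158  0.1829]
panel [ 0.6349 -0.0192  0.1093] [-0.5706 -0.0396  0.8203] slope 34.88995254372328 yaw -3.9726778797572453 2725
235 [(np.int64(590), np.int64(234), np.int64(13)), (np.int64(587), np.in
[... 5912 characters left out ...]
3)), (np.int64(574), np.int64(-282), np.int64(7)), (np.int64(572), np.int64(-283), np.int64(3)), (np.int64(569), np.int64(-283), np.int64(2)), (np.int64(567), np.int64(-283), np.int64(0)), (np.int64(564), np.int64(-284), np.int64(-1)), (np.int64(562), np.int64(-284), np.int64(-3)), (np.int64(558), np.int64(-284), np.int64(-2)), (np.int64(555), np.int64(-283), np.int64(1)), (np.int64(552), np.int64(-283), np.int64(0)), (np.int64(550), np.int64(-284), np.int64(-2)), (np.int64(546), np.int64(-282), np.int64(1)), (np.int64(544), np.int64(-283), np.int64(-1)), (np.int64(540), np.int64(-282), np.int64(2)), (np.int64(538), np.int64(-283), np.int64(0)), (np.int64(535), np.int64(-283), np.int64(-2))]
```

View pics/topcrop.png

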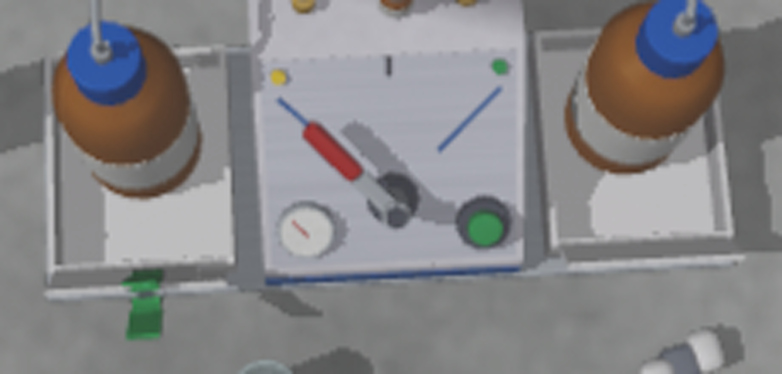

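```bash
cat >> h.py <<'E'
def go(x,y,z,yaw):
    from scipy.spatial.transform import Rotation as R
    s=get_state();q=s['tool_rot'];M=R.from_quat([q[1],q[2],q[3],q[0]]).as_matrix()
    cur=np.arctan2(M[1,0],M[0,0]); dt=np.radians(yaw)-cur; dt=(dt+np.pi)%(2*np.pi)-np.pi
    print('shift mm',(M.T@(np.array([x,y,z])-s['tcp_pos'])*1000).round(1),'turn',round(-dt,3),'now',s['tcp_pos'].round(4),'yaw',np.degrees(cur).round(1),'t',s['time_s'])
n=np.array([-.5706,-.0396,.8203]); pc=np.array([.6349,-.0192,.1093]); left=np.array([-.0692,.9976,0]); up=np.cross(left,n)
def onplane(cam,u,v,h):
    o,r=ray(cam,u,v); return o+r*(((pc+n*h-o)@n)/(r@n))
E
python3 - <<'E'
from h import *
np.set_printoptions(precision=4,suppress=True)
z=np.load('top0.npz');p,d=z['p'],z['d'];C=cloud('top',d)
zs=np.load('scene0.npz');ps=zs['p']
print('up',up)
a=ray('top',307.3,174.6);b=ray('scene',329.7,219.9)
print('sleeve tri',*tri(a,b))
for h in (.034,.038): print(onplane('top',307.3,174.6,h),onplane('scene',329.7,219.9,h))
g=onplane('top',307.3,174.6,.039);g=g-n*.005; hub=g-.075*(up*.7071+left*.7071);print('grip',g,'hub',hub)
print('button',onplane('top',352.2,196.6,.022),'rel hub up,left',(onplane('top',352.2,196.6,.022)-hub)@np.stack([up,left],1))
print('lower edge dist',(np.array(C[209,325])), (hub-pc)@up)
for a in (.785,0,-.785): print('sleeve at',a,hub+.075*(up*np.cos(a)+left*np.sin(a)))
# tubes/vial heights
for (c0,r0,c1,r1) in [(230,105,480,145)]:
    X=C[r0:r1,c0:c1].reshape(-1,3);k=(X[:,2]>.15)&(X[:,2]<.45)
    for y0 in np.arange(-.4,.3,.05):
        kk=k&(abs(X[:,1]-y0)<.025); 
        if kk.sum(): print(round(y0,2),'minx',X[kk][:,0].min().round(3),'maxz',X[kk][:,2].max().round(3),kk.sum())
bl=mask(p,(100,150,80),(125,255,255),(225,120,430,165))
for s in (slice(225,300),slice(370,430)):
    X=C[:,s][bl[:,s]];print('cap',np.median(X,0),X[:,2].max())
go(.60,.08,.30,90)
E
```

```text
up [0.8183 0.0568 0.572 ]
sleeve tri [0.6263 0.0285 0.1491] 0.0004988121174226279
[0.6268 0.0287 0.1474] [0.6136 0.0311 0.1384]
[0.6257 0.0287 0.1515] [0.6423 0.0246 0.1629]
grip [0.6282 0.0289 0.1484] hub [ 0.5885 -0.027   0.1181]
button [ 0.5822 -0.0924  0.0959] rel hub up,left [-0.0215 -0.0648]
lower edge dist [ 0.5589 -0.0221  0.0352] -0.033385333884599605
sleeve at 0.785 [0.6282 0.0289 0.1484]
sleeve at 0 [ 0.6499 -0.0228  0.161 ]
sleeve at -0.785 [ 0.6356 -0.0769  0.1484]
-0.25 minx 0.681 maxz 0.252 96
-0.2 minx 0.68 maxz 0.283 469
-0.15 minx 0.703 maxz 0.281 71
-0.1 minx 0.708 maxz 0.283 437
-0.05 minx 0.707 maxz 0.275 487
-0.0 minx 0.704 maxz 0.217 474
0.05 minx 0.704 maxz 0.282 473
0.1 minx 0.704 maxz 0.281 223
0.15 minx 0.673 maxz 0.283 126
0.2 minx 0.667 maxz 0.282 202
cap [0.6615 0.1888 0.2409] 1.2556376845318271
cap [ 0.6895 -0.211   0.2404] 1.2556376845318271
shift mm [ 589.  -410.3  -68.7] turn -1.206 now [ 0.1961 -0.5133  0.2306] yaw 20.9 t 0.1
```

Emit:
drive_tool --commands '[[[0,29,-19,-10,0],[0,58,-38,-20,0],[0,87,-58,-30,0],[0,116,-77,-40,0],[0,145,-97,-50,0]]]' --newtons 30

```text
time_s: 0.52
tcp_pos: [0.2975, -0.3699, 0.2813]
tool_rot: [-0.0, 0.983, 0.181, -0.0]
wrist_force: [0.5, 1.0, 0.0]
gripper_width: 0.0258
finger_force: 0.0
```

Emit:
drive_tool --commands '[[[0,29,-19,-4,0],[0,58,-38,-8,0],[0,87,-58,-12,0],[0,116,-77,-16,0],[0,145,-97,-20,0]]]'

```text
time_s: 0.93
tcp_pos: [0.3985, -0.2275, 0.3013]
tool_rot: [-0.0, 0.983, 0.181, -0.0]
wrist_force: [1.4, -0.5, 1.0]
gripper_width: 0.0
finger_force: 0.0
```

Emit:
drive_tool --commands '[[[0,29,-19,0,0],[0,58,-38,0,0],[0,87,-58,0,0],[0,116,-77,0,0],[0,145,-97,0,0]]]'

```text
time_s: 1.35
tcp_pos: [0.4993, -0.0851, 0.301]
tool_rot: [-0.0, 0.983, 0.181, -0.0]
wrist_force: [0.3, 0.2, -0.1]
gripper_width: 0.0002
finger_force: 0.0
```

Emit:
drive_tool --commands '[[[0,29,-19,0,-0.12],[0,58,-38,0,-0.24],[0,87,-58,0,-0.36],[0,116,-77,0,-0.48],[0,145,-97,0,-0.6]]]'

```text
time_s: 1.77
tcp_pos: [0.6002, 0.0572, 0.3008]
tool_rot: [-0.0, 0.884, 0.467, -0.0]
wrist_force: [0.2, -0.9, 0.6]
gripper_width: 0.0003
finger_force: 0.0
```

Emit:
drive_tool --commands '[[[0,0,0,0,-0.12],[0,0,0,0,-0.24],[0,0,0,0,-0.36],[0,0,0,0,-0.48],[0,0,0,0,-0.6]]]'

```text
time_s: 2.18
tcp_pos: [0.5994, 0.0558, 0.3006]
tool_rot: [-0.0, 0.707, 0.707, -0.0]
wrist_force: [-0.8, -0.0, -1.1]
gripper_width: -0.0002
finger_force: 0.0
```

```bash
python3 - <<'E'
from h import *
go(.60,.052,.135,94)
E
```

```text
shift mm [ -3.8   0.9 165.6] turn -0.069 now [0.5994 0.0558 0.3006] yaw 90.0 t 2.1833
```

Emit:
drive_tool --commands '[[[0,0,0,35,-0.07],[0,-2,1,75,-0.07],[0,-4,1,110,-0.07],[0,-4,1,145,-0.07],[0,-4,1,165,-0.07]]]'

```text
time_s: 2.6
tcp_pos: [0.5978, 0.0516, 0.1318]
tool_rot: [-0.002, 0.684, 0.729, -0.002]
wrist_force: [-1.4, 0.6, -1.2]
gripper_width: -0.0001
finger_force: 0.0
```

Emit:
drive_tool --commands '[[[0,-12,14,0,0],[0,-24,28,0,0],[0,-36,28,0,0],[0,-48,27,0,0],[0,-58,26,0,0]]]'

```text
time_s: 3.02
tcp_pos: [0.6314, -0.0041, 0.1366]
tool_rot: [-0.0, 0.684, 0.73, 0.002]
wrist_force: [5.8, 7.5, 0.1]
gripper_width: 0.0
finger_force: 3.5
```

```bash
cat >> h.py <<'E'
def lever(save=None):
    p,d=shot('top',save); m=mask(p,(0,120,60),(8,255,255),(280,140,375,215)); v,u=np.nonzero(m)
    hub=np.array([.5885,-.027,.1181])
    g=onplane('top',u.mean(),v.mean(),.039); print('lever px',m.sum(),u.mean(),v.mean(),'ang',np.arctan2((g-hub)@left,(g-hub)@up),'r',np.hypot((g-hub)@left,(g-hub)@up))
    q,_=shot('scene'); m=mask(q,(0,120,60),(8,255,255),(255,195,370,240)); v,u=np.nonzero(m)
    if len(u): g=onplane('scene',u.mean(),v.mean(),.0355);print('scene',m.sum(),u.mean(),v.mean(),np.arctan2((g-hub)@left,(g-hub)@up))
    return p,q
E
python3 - <<'E'
from h import *
print(get_state()['wrist_force'],get_state()['tcp_pos'])
p,q=lever()
cv2.imwrite('pics/lv.png',np.hstack([cv2.resize(p[130:240,260:390,::-1],None,fx=3,fy=3),cv2.resize(q[150:260,250:380,::-1],None,fx=3,fy=3)]))
E
```

```text
[5.83092667 7.46315092 0.11174271] [ 0.63141785 -0.0041393   0.13662813]
lever px 0 nan nan ang nan r nan
scene 40 307.575 224.575 -0.08474683582324924h.py:33: RuntimeWarning: Mean of empty slice.
  g=onplane('top',u.mean(),v.mean(),.039); print('lever px',m.sum(),u.mean(),v.mean(),'ang',np.arctan2((g-hub)@left,(g-hub)@up),'r',np.hypot((g-hub)@left,(g-hub)@up))
  ret = ret.dtype.type(ret / rcount)
```

View pics/lv.png

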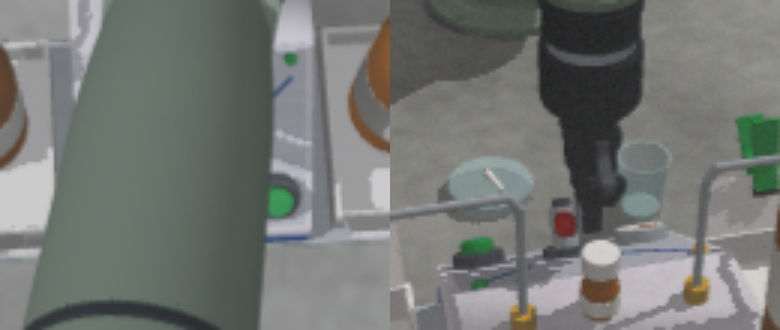

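Seen from behind, the lever is nearly end-on at crop (565,220), so it is close to off. I'll back away to the clip and check the lever from there.

```bash
python3 - <<'E'
from h import *
go(.518,.169,.30,94)
E
```

```text
shift mm [ 181.6 -101.4 -163.5] turn -0.007 now [ 0.6308 -0.0059  0.1367] yaw 93.6 t 3.1167
```

Emit:
drive_tool --commands '[[[0,20,-5,0,0],[0,25,-10,-35,0],[0,25,-20,-75,0],[0,25,-30,-110,0],[0.5,40,-45,-140,0]]]'

```text
time_s: 3.53
tcp_pos: [0.5829, 0.0301, 0.2787]
tool_rot: [0.002, 0.685, 0.728, -0.0]
wrist_force: [0.9, 0.2, 0.2]
gripper_width: 0.0106
finger_force: 0.0
```

```bash
python3 - <<'E'
from h import *
go(.518,.169,.27,94)
E
```

```text
shift mm [142.6 -56.2   8.2] turn -0.008 now [0.5829 0.0301 0.2787] yaw 93.5 t 3.5333
```

Emit:
drive_tool --commands '[[[1,28,-11,0,0],[1,56,-22,0,0],[1,84,-33,0,0],[1,112,-45,4,0],[1,143,-56,8,0]]]'

```text
time_s: 3.95
tcp_pos: [0.5166, 0.1715, 0.2687]
tool_rot: [0.001, 0.685, 0.729, -0.0]
wrist_force: [1.3, 1.1, -0.0]
gripper_width: 0.0722
finger_force: 0.0
```

```bash
python3 - <<'E'
from h import *
lever('t1')
go(.518,.169,.108,94)
E
```

```text
lever px 67 329.04477611940297 167.07462686567163 ang -0.04884258116910359 r 0.07058667204709947
scene 42 307.95238095238096 224.28571428571428 -0.06645458323884282
shift mm [ -5.3   3.1 160. ] turn -0.001 now [0.5148 0.1742 0.268 ] yaw 94.0 t 4.05
```

The lever is at about -0.05 rad, inside the off band. Now down onto the clip.

Emit:
drive_tool --commands '[[[1,-5,3,40,0],[1,-5,3,80,0],[1,-5,3,115,0],[1,-5,3,145,0],[1,-5,3,160,0]]]' --newtons 30

```text
time_s: 4.47
tcp_pos: [0.5183, 0.165, 0.1046]
tool_rot: [-0.001, 0.684, 0.729, -0.003]
wrist_force: [-0.5, 0.0, -0.1]
gripper_width: 0.0859
finger_force: 0.0
```

Emit:
drive_tool --commands '[[[0.5,0,0,0,0],[0.5,0,0,0,0],[0.5,0,0,0,0],[0,0,0,0,0],[0,0,0,0,0]]]'

```text
time_s: 4.88
tcp_pos: [0.5243, 0.167, 0.1107]
tool_rot: [0.002, 0.684, 0.729, 0.003]
wrist_force: [2.4, -0.6, 7.8]
gripper_width: 0.0317
finger_force: 27.6
```

Emit:
drive_tool --commands '[[[0,0,0,0,0],[0,0,0,0,0]]]'

```text
time_s: 5.05
tcp_pos: [0.5246, 0.167, 0.1109]
tool_rot: [0.003, 0.684, 0.729, 0.003]
wrist_force: [2.4, -0.3, 6.2]
gripper_width: 0.0314
finger_force: 28.8
```

```bash
python3 - <<'E'
from h import *
go(.518,.169,.108,94)
q,d=shot('scene');S=cloud('scene',d); m=mask(q,(45,90,30),(85,255,255),(340,160,410,225)); X=S[m];print(m.sum(),np.percentile(X,[2,50,98],axis=0).round(3))
cv2.imwrite('pics/clip1.png',cv2.resize(q[120:240,320:440,::-1],None,fx=5,fy=5,interpolation=cv2.INTER_CUBIC))
E
```

```text
shift mm [ 2.4 -6.5  2.8] turn -0.006 now [0.5246 0.167  0.1109] yaw 93.7 t 5.05
107 [[0.51  0.16  0.081]
 [0.541 0.167 0.098]
 [0.549 0.182 0.138]]
```

View pics/clip1.png

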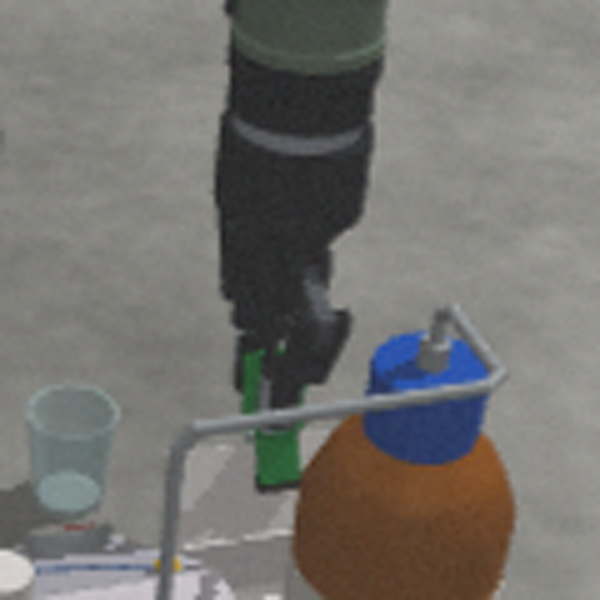

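The clip is between the fingers and nearly upright, with its rear jaw behind the lip. Now I'll lift it off.

Emit:
drive_tool --commands '[[[0,0,4,-6,0],[0,0,4,-14,0],[0,0,2,-24,0],[0,0,0,-40,0],[0,0,0,-70,0]]]'

```text
time_s: 5.52
tcp_pos: [0.5171, 0.1662, 0.1765]
tool_rot: [-0.003, 0.684, 0.729, -0.003]
wrist_force: [0.6, -0.0, -0.8]
gripper_width: 0.0269
finger_force: 29.7
```

Emit:
drive_tool --commands '[[[0,-10,0,-40,0],[0,-30,-10,-80,0],[0,-60,-20,-110,0],[0,-100,-30,-110,0],[0,-140,-40,-110,0]]]'

```text
time_s: 5.93
tcp_pos: [0.4903, 0.0274, 0.2913]
tool_rot: [0.001, 0.683, 0.73, 0.001]
wrist_force: [0.8, -0.0, -0.7]
gripper_width: 0.0272
finger_force: 30.1
```

```bash
cat >> h.py <<'E'
def clip(q,d,cam,box=(0,0,640,400),name=None):
    S=cloud(cam,d); m=mask(q,(45,90,30),(85,255,255),box)
    k,l,st,c=cv2.connectedComponentsWithStats(m.astype(np.uint8)); 
    s=get_state()['tcp_pos']
    X=S[m]; X=X[np.linalg.norm(X-s,axis=1)<.12]; print(cam,len(X),(np.percentile(X,[2,50,98],axis=0)-s).round(3).tolist()); return X-s
E
python3 - <<'E'
from h import *
go(.544,-.22,.3,94)
q,d=shot('scene');X=clip(q,d,'scene')
p,d2=shot('top');Y=clip(p,d2,'top')
for z in np.arange(-.06,.04,.006):
    k=abs(X[:,2]-z)<.003
    if k.sum(): print(z.round(3),k.sum(),X[k].min(0).round(3)[:2],X[k].max(0).round(3)[:2])
o=vision.camera_params('scene');P=o['pose'];c=(np.append(get_state()['tcp_pos'],1)@np.linalg.inv(P).T);u=int(o['cx']+o['fx']*c[0]/-c[2]);v=int(o['cy']-o['fy']*c[1]/-c[2]);print(u,v)
cv2.imwrite('pics/clip2.png',cv2.resize(q[v-50:v+60,u-55:u+55,::-1],None,fx=5,fy=5,interpolation=cv2.INTER_CUBIC))
E
```

```text
shift mm [-250.4   37.1   -8.5] turn -0.003 now [0.4903 0.0274 0.2913] yaw 93.8 t 5.9333
scene 137 [[-0.009, 0.0, -0.036], [0.014, 0.012, -0.019], [0.019, 0.024, 0.028]]Traceback (most recent call last):
  File "<stdin>", line 4, in <module>
  File "h.py", line 41, in clip
    X=S[m]; X=X[np.linalg.norm(X-s,axis=1)<.12]; print(cam,len(X),(np.percentile(X,[2,50,98],axis=0)-s).round(3).tolist()); return X-s
                                                                   ~~~~~~~~~~~~~^^^^^^^^^^^^^^^^^^^^
    return _quantile_unchecked(
        a, q, axis, out, overwrite_input, method, keepdims, weights)
    return _ureduce(a,
                    func=_quantile_ureduce_func,
    ...<5 lines>...
                    overwrite_input=overwrite_input,
                    method=method)
    r = func(a, **kwargs)
    result = _quantile(arr,
                       quantiles=q,
    ...<2 lines>...
                       out=out,
                       weights=wgt)
    slices_having_nans = np.isnan(arr[-1, ...])
                                  ~~~^^^^^^^^^
IndexError: index -1 is out of bounds for axis 0 with size 0
```

```bash
python3 - <<'E'
from h import *
q,d=shot('scene');X=clip(q,d,'scene')
for z in np.arange(-.06,.04,.006):
    k=abs(X[:,2]-z)<.003
    if k.sum(): print(z.round(3),k.sum(),X[k].min(0).round(3)[:2],X[k].max(0).round(3)[:2])
go(.544,-.22,.28,94)
o=vision.camera_params('scene');P=o['pose'];c=(np.append(get_state()['tcp_pos'],1)@np.linalg.inv(P).T);u=int(o['cx']+o['fx']*c[0]/-c[2]);v=int(o['cy']-o['fy']*c[1]/-c[2]);print(u,v)
cv2.imwrite('pics/clip2.png',cv2.resize(q[v-50:v+60,u-55:u+55,::-1],None,fx=5,fy=5,interpolation=cv2.INTER_CUBIC))
E
```

```text
scene 158 [[-0.013, -0.01, -0.038], [0.012, 0.0, -0.019], [0.016, 0.014, 0.025]]
-0.042 1 [0.013 0.007] [0.013 0.007]
-0.036 20 [-0.011 -0.01 ] [0.017 0.012]
-0.03 27 [-0.009 -0.01 ] [0.016 0.012]
-0.024 22 [-0.007 -0.008] [0.015 0.012]
-0.018 23 [ 0.007 -0.008] [0.015 0.013]
-0.012 13 [-0.006 -0.008] [0.012 0.009]
-0.006 21 [-0.01 -0.01] [0.015 0.014]
-0.0 8 [-0.011 -0.01 ] [0.015 0.014]
0.006 5 [-0.01 -0.01] [0.013 0.013]
0.012 6 [-0.014 -0.012] [0.012 0.014]
0.018 6 [-0.014 -0.012] [0.012 0.013]
0.024 5 [-0.013 -0.012] [0.013 0.013]
0.03 1 [0.01  0.013] [0.01  0.013]
shift mm [-248.5   40.3    8.7] turn -0.011 now [0.4891 0.0257 0.2889] yaw 93.4 t 6.0833
319 140
```

View pics/clip2.png

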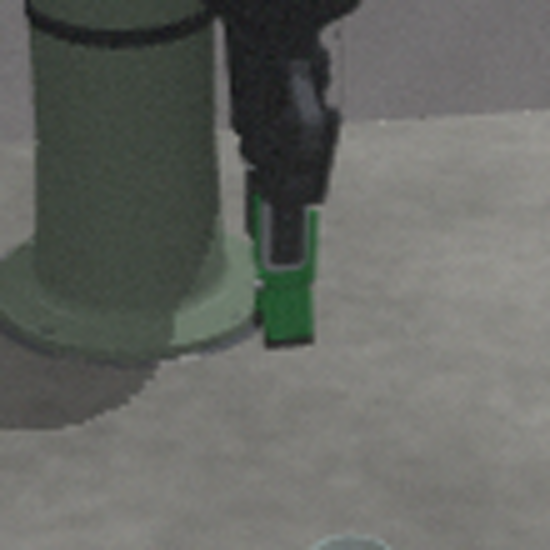

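The clip sits upright and centred in the fingers, jaws 38 mm below the TCP. I'll carry it to the right lip.

Emit:
drive_tool --commands '[[[0,-30,0,0,-0.01],[0,-60,5,0,-0.01],[0,-90,12,0,-0.01],[0,-120,20,0,-0.01],[0,-150,28,0,-0.01]]]' --newtons 25

```text
time_s: 6.5
tcp_pos: [0.5279, -0.1196, 0.2881]
tool_rot: [-0.001, 0.68, 0.733, -0.0]
wrist_force: [0.3, -0.2, -0.5]
gripper_width: 0.0273
finger_force: 30.1
```

Emit:
drive_tool --commands '[[[0,-30,8,10,0],[0,-60,16,25,0],[0,-85,22,45,0],[0,-98,24,70,0],[0,-98,24,100,0]]]'

```text
time_s: 6.92
tcp_pos: [0.5607, -0.2178, 0.1878]
tool_rot: [0.001, 0.681, 0.732, 0.0]
wrist_force: [0.9, -0.2, 0.6]
gripper_width: 0.0271
finger_force: 30.1
```

Emit:
drive_tool --commands '[[[0,0,0,0,0],[0,0,0,0,0]]]'

```text
time_s: 7.08
tcp_pos: [0.5578, -0.2139, 0.1866]
tool_rot: [-0.003, 0.68, 0.733, -0.001]
wrist_force: [0.7, -0.0, 0.9]
gripper_width: 0.0269
finger_force: 30.1
```

```bash
python3 - <<'E'
from h import *
go(.558,-.221,.117,94)
p,d=shot('top');C=cloud('top',d)
z=np.load('top0.npz');C0=cloud('top',z['d'])
# right-lip edge from start frame: last lip pixel per column
e=[]
for c in range(376,424):
    r=np.nonzero(C0[195:218,c,2]>.085)[0]+195
    if len(r): 
        a=C0[r,c]; e.append([a[:,0].min(),a[:,0].max(),a[np.argmin(a[:,0]),1],np.median(a[:,2]),a[:,2].max()])
e=np.array(e);f=np.polyfit(e[:,2],e[:,0],1);g=np.polyfit(e[:,2],e[:,1],1)
print('front edge x at -.221',np.polyval(f,-.221),'back',np.polyval(g,-.221),'slope',f[0],g[0],'z',np.median(e[:,3:],0),'y',e[:,2].min(),e[:,2].max())
q,d=shot('scene');X=clip(q,d,'scene')
E
```

```text
shift mm [-7.3 -0.  69.6] turn 0.005 now [ 0.5578 -0.2139  0.1866] yaw 94.3 t 7.0833
front edge x at -.221 0.5558939123873351 back 0.5637312891378565 slope -0.6686666415101837 -0.017786304629283402 z [0.09286762 0.09459484] y -0.282349485535087 0.023495447268260906
scene 138 [[-0.014, -0.004, -0.037], [0.011, 0.013, -0.016], [0.015, 0.018, 0.026]]
```

Emit:
drive_tool --commands '[[[0,-4,0,25,0],[0,-7,0,45,0],[0,-7,0,55,0],[0,-7,1,61,0],[0,-7,2,66,0]]]'

```text
time_s: 7.6
tcp_pos: [0.5626, -0.2226, 0.1232]
tool_rot: [0.001, 0.68, 0.733, 0.0]
wrist_force: [-1.2, -0.0, 0.9]
gripper_width: 0.0267
finger_force: 27.4
```

Emit:
drive_tool --commands '[[[0,0,1,4,0],[0,0,1,6,0],[0,0,1,6,0]]]'

```text
time_s: 7.85
tcp_pos: [0.5626, -0.2229, 0.118]
tool_rot: [0.0, 0.68, 0.733, -0.001]
wrist_force: [-5.3, -0.3, 7.2]
gripper_width: 0.0271
finger_force: 26.6
```

```bash
python3 - <<'E'
from h import *
go(.558,-.221,.113,94); print(get_state()['wrist_force'])
q,d=shot('scene');X=clip(q,d,'scene')
o=vision.camera_params('scene');P=o['pose'];c=(np.append(get_state()['tcp_pos'],1)@np.linalg.inv(P).T);u=int(o['cx']+o['fx']*c[0]/-c[2]);v=int(o['cy']-o['fy']*c[1]/-c[2]);print(u,v)
cv2.imwrite('pics/clip3.png',cv2.resize(q[v-50:v+60,u-55:u+55,::-1],None,fx=5,fy=5,interpolation=cv2.INTER_CUBIC))
E
```

```text
shift mm [ 2.3 -4.4  5. ] turn 0.004 now [ 0.5626 -0.2229  0.118 ] yaw 94.2 t 7.85
[-5.25878188 -0.30151491  7.2257592 ]
scene 8 [[-0.015, 0.011, 0.018], [-0.013, 0.014, 0.025], [-0.01, 0.016, 0.028]]
224 223
```

View pics/clip3.png

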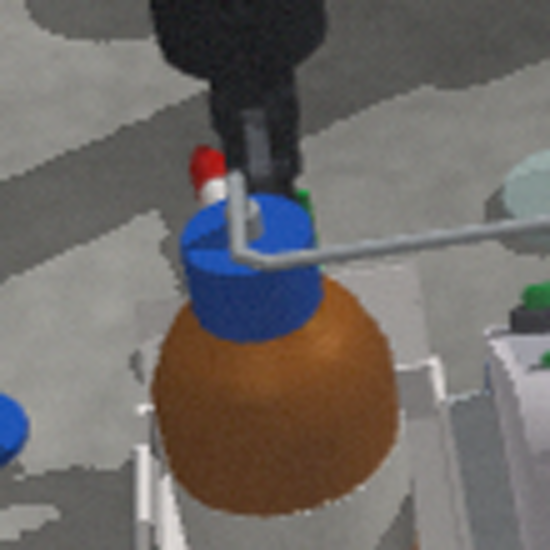

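Emit:
drive_tool --commands '[[[0,0,-3,1,0],[0,0,-3,3,0],[0,0,-3,4,0]]]'

```text
time_s: 8.15
tcp_pos: [0.5625, -0.2235, 0.1173]
tool_rot: [0.003, 0.68, 0.733, 0.001]
wrist_force: [-8.1, 3.8, 28.1]
gripper_width: 0.0273
finger_force: 29.1
```

Emit:
drive_tool --commands '[[[0.4,0,-3,1,0],[0.45,0,-8,1,0],[0.6,0,-12,1,0],[0.8,0,-17,0,0],[1,0,-19,0,0]]]'

```text
time_s: 8.57
tcp_pos: [0.5405, -0.2244, 0.1124]
tool_rot: [-0.0, 0.681, 0.733, 0.0]
wrist_force: [0.2, 0.5, -0.0]
gripper_width: 0.0733
finger_force: 0.0
```

Emit:
drive_tool --commands '[[[1,0,-19,-5,0],[1,0,-19,-35,0],[1,0,-19,-75,0],[1,0,-19,-115,0],[1,40,-19,-140,0]]]'

```text
time_s: 8.98
tcp_pos: [0.5218, -0.1957, 0.2537]
tool_rot: [0.004, 0.683, 0.731, 0.0]
wrist_force: [2.2, 0.6, 1.2]
gripper_width: 0.0852
finger_force: 0.0
```

Emit:
drive_tool --commands '[[[0,40,10,0,0],[0,80,30,0,0],[0,120,50,0,0],[0,160,60,0,0],[0,195,60,0,0]]]'

```text
time_s: 9.4
tcp_pos: [0.5666, 0.0102, 0.2494]
tool_rot: [0.001, 0.681, 0.733, 0.001]
wrist_force: [0.5, -0.3, -0.1]
gripper_width: 0.0256
finger_force: 0.0
```

```bash
python3 - <<'E'
from h import *
p,d=shot('top','t3');C=cloud('top',d);m=mask(p,(45,90,30),(85,255,255),(370,185,430,245));X=C[m];v,u=np.nonzero(m)
print(m.sum(),u.mean(),v.mean(),np.percentile(X,[2,50,98],axis=0).round(4).tolist())
go(.63,-.002,.137,94)
cv2.imwrite('pics/t3c.png',cv2.resize(p[140:260,290:440,::-1],None,fx=5,fy=5,interpolation=cv2.INTER_CUBIC))
E
```

```text
158 400.53164556962025 211.27215189873417 [[0.5158, -0.2307, 0.088], [0.5415, -0.2177, 0.1087], [0.5707, -0.2063, 0.1487]]
shift mm [-25.5  63.4 112.2] turn 0.011 now [0.5647 0.0176 0.2493] yaw 94.7 t 9.45
```

View pics/t3c.png

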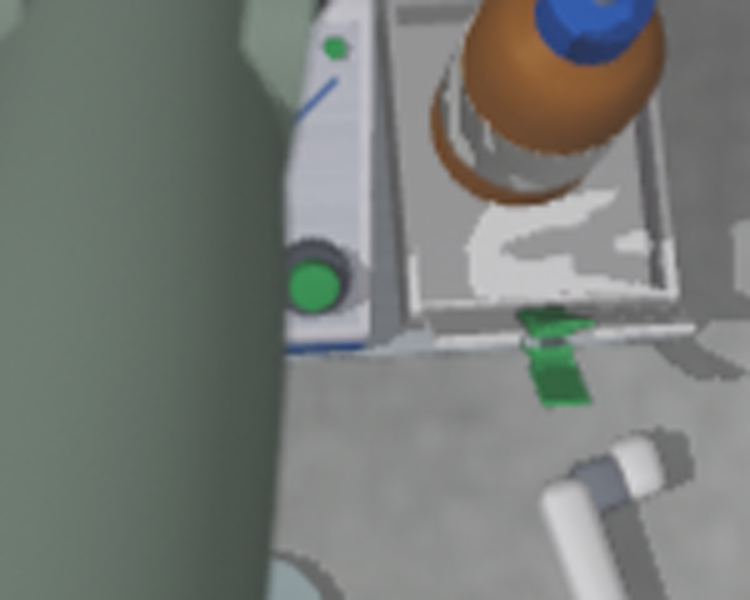

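The clip is on the right lip, leaning with it: handles at crop (560,350–405), jaws behind at (550,322). I'll check its depth and tilt in the lip frame against the starting clip.

```bash
python3 - <<'E'
from h import *
np.set_printoptions(precision=1,suppress=True)
a=np.radians(4);xh=np.array([np.cos(a),np.sin(a),0]);ly=np.array([-np.sin(a),np.cos(a),0]);up_=np.array([0,0,1.])
lz=-.5*xh+.866*up_; lx=.866*xh+.5*up_
z0=np.load('top0.npz')
p,d=shot('top');q,ds=shot('scene');s0=np.load('scene0.npz')
for nm,p,d,cam,box,O in [('L',z0['p'],z0['d'],'top',(240,200,265,235),(.5305,.170,.0935)),('R',p,d,'top',(370,185,430,245),(.5575,-.221,.0935)),('Ls',s0['p'],s0['d'],'scene',(360,180,390,220),(.5305,.170,.0935))]:
    m=mask(p,(45,90,30),(85,255,255),box);X=(cloud(cam,d)[m]-O)*1000;L=np.stack([X@lx,X@ly,X@lz],1)
    print(nm,len(L))
    for g,k in (('front',L[:,0]<-5),('rear',L[:,0]>5)):
        A=L[k]
        for zz in range(-30,66,12):
            B=A[abs(A[:,2]-zz)<6]
            if len(B)>3: print('  ',g,zz,len(B),'x',np.median(B[:,0]),'y',B[:,1].min(),np.median(B[:,1]),B[:,1].max())
    print('zmax front/rear',L[L[:,0]<-5][:,2].max(),L[L[:,0]>5][:,2].max())
E
```

```text
L 153
   front 18 27 x -9.679502149661111 y -7.551839588196132 2.825292040314789 13.220173128710316
   front 30 29 x -13.677301584930829 y -8.36490284183645 2.1571035624066215 12.945003707437671
   front 42 22 x -16.893955716985122 y -8.949895683851462 1.6187149322678482 11.746877304706906
   front 54 18 x -18.98643100317397 y -9.294553114503396 2.144588306351005 13.521159309924158
   rear -6 7 x 10.166238752680899 y -4.910024778954836 3.4039769987895565 11.49056643444983
   rear 18 8 x 6.22224567539617 y -8.730132854951329 3.158516315642433 9.518137059605762
   rear 30 6 x 18.84899185851321 y -8.661087327443743 -1.8183918859754584 4.975323181762902
   rear 54 17 x 22.710657407434518 y -10.613995054315831 -0.4077029462352448 11.921418507080121
zmax front/rear 53.829157436477566 1116.0085957424233
R 158
   front 6 11 x -8.193680595197616 y -5.8199395399202745 2.5389905158530017 13.048820058574686
   front 18 28 x -11.351620712313375 y -7.570454703730631 3.40531760390356 15.187522452003924
   front 30 24 x -14.671644116942549 y -8.19093150385505 4.698897480736043 13.826231753644125
   
[... 1176 characters left out ...]
ront 54 15 x -20.389933621607963 y -8.905135528885491 0.23457675969181457 11.964166871845434
   rear -6 32 x 7.303657604126899 y -10.47010969629341 0.4085424004628274 11.314938950005226
   rear 6 27 x 8.252690815298541 y -8.566241920886567 2.626941663190522 12.2785965793311
   rear 18 10 x 15.033916663878824 y -10.160018434432821 1.4852206899734182 10.650538511081729
   rear 30 35 x 16.1249630298625 y -10.500147920249706 -0.5277485644127061 14.346676901316721
   rear 42 39 x 19.594942612891256 y -10.247968719444799 1.6618734828342894 13.4661235819126
   rear 54 18 x 21.1193913356607 y -9.529274674616913 2.387538133004414 13.721052984367526
zmax front/rear 53.03114860345919 179.57236989017252
```

It matches the starting clip: same lean, about 2–3 mm deeper, in line. Now the lever goes to the right stop.

Emit:
drive_tool --commands '[[[0,-5,35,5,0],[0,-12,60,30,0],[0,-15,64,65,0],[0,-15,64,95,0],[0,-15,64,113,0]]]'

```text
time_s: 9.97
tcp_pos: [0.6284, -0.0035, 0.1324]
tool_rot: [-0.002, 0.681, 0.732, -0.001]
wrist_force: [-1.4, -0.0, -0.1]
gripper_width: 0.0001
finger_force: 0.0
```

Emit:
drive_tool --commands '[[[0,-15,3,0,0],[0,-30,7,0,0],[0,-45,9,0,0],[0,-58,9,0,0],[0,-64,6,0,0]]]'

```text
time_s: 10.38
tcp_pos: [0.6456, -0.0539, 0.1376]
tool_rot: [-0.007, 0.679, 0.734, 0.016]
wrist_force: [17.9, 47.0, -3.8]
gripper_width: -0.0001
finger_force: 22.9
```

Emit:
drive_tool --commands '[[[0,-3,-4,0,0],[0,-3,-4,0,0],[0,-3,-4,0,0]]]'

```text
time_s: 10.63
tcp_pos: [0.6456, -0.0541, 0.1383]
tool_rot: [-0.004, 0.677, 0.736, 0.019]
wrist_force: [22.4, 42.4, -7.2]
gripper_width: 0.0
finger_force: 21.8
```

```bash
python3 - <<'E'
from h import *
print(get_state()['tcp_pos'],get_state()['wrist_force'])
lever()
E
```

```text
[ 0.64560424 -0.05410562  0.13826852] [22.42797375 42.43642279 -7.18573929]
lever px 0 nan nan ang nan r nan
scene 48 286.2291666666667 226.89583333333334 -0.7297761465731096h.py:33: RuntimeWarning: Mean of empty slice.
  g=onplane('top',u.mean(),v.mean(),.039); print('lever px',m.sum(),u.mean(),v.mean(),'ang',np.arctan2((g-hub)@left,(g-hub)@up),'r',np.hypot((g-hub)@left,(g-hub)@up))
  ret = ret.dtype.type(ret / rcount)
```

The lever is hard against its right stop. Now the prime button.

Emit:
drive_tool --commands '[[[0,15,8,0,0],[0,25,5,-15,0],[0,25,0,-50,0],[0,10,-30,-80,0],[0,-10,-60,-80,0]]]'

```text
time_s: 11.15
tcp_pos: [0.5813, -0.0841, 0.2223]
tool_rot: [0.005, 0.679, 0.734, 0.002]
wrist_force: [0.6, -2.0, 0.4]
gripper_width: -0.0001
finger_force: 0.0
```

```bash
python3 - <<'E'
from h import *
go(.566,-.094,.116,94)
p,_=shot('top');m=mask(p,(45,90,30),(85,255,255),(340,185,365,208));v,u=np.nonzero(m);print(m.sum(),u.mean() if len(u) else 0)
a=ray('top',352.2,196.6);q,_=shot('scene');m=mask(q,(45,90,30),(85,255,255),(270,222,290,240));v,u=np.nonzero(m);print(m.sum(),u.mean(),v.mean(),onplane('scene',u.mean(),v.mean(),.022))
lever()
E
```

```text
shift mm [ -8.4 -17.1 106.1] turn 0.007 now [ 0.5813 -0.0841  0.2223] yaw 94.4 t 11.15
0 0
43 278.0232558139535 231.65116279069767 [ 0.61213226 -0.09573948  0.11658848]
lever px 0 nan nan ang nan r nan
scene 78 289.1666666666667 226.03846153846155 -0.7288199614982482h.py:33: RuntimeWarning: Mean of empty slice.
  g=onplane('top',u.mean(),v.mean(),.039); print('lever px',m.sum(),u.mean(),v.mean(),'ang',np.arctan2((g-hub)@left,(g-hub)@up),'r',np.hypot((g-hub)@left,(g-hub)@up))
  ret = ret.dtype.type(ret / rcount)
```

Emit:
drive_tool --commands '[[[0,-8,-17,35,0],[0,-8,-17,70,0],[0,-8,-17,95,0],[0,-8,-17,106,0],[0,-8,-17,106,0]]]'

```text
time_s: 11.77
tcp_pos: [0.5598, -0.0918, 0.1073]
tool_rot: [-0.002, 0.68, 0.733, -0.001]
wrist_force: [0.1, -0.6, 0.9]
gripper_width: -0.0
finger_force: 0.0
```

Emit:
drive_tool --commands '[[[0,0,4,6,0],[0,0,7,10,0],[0,0,10,14,0],[0,0,12,17,0],[0,0,12,17,0]]]'

```text
time_s: 12.18
tcp_pos: [0.5744, -0.0914, 0.0937]
tool_rot: [0.001, 0.68, 0.733, 0.0]
wrist_force: [-0.1, -0.3, 1.7]
gripper_width: -0.0001
finger_force: 0.8
```

Emit:
drive_tool --commands '[[[0,0,2,3,0],[0,0,4,6,0],[0,0,5,8,0],[0,0,5,8,0]]]'

```text
time_s: 12.52
tcp_pos: [0.5782, -0.0912, 0.0883]
tool_rot: [0.001, 0.68, 0.733, -0.0]
wrist_force: [-7.8, 1.9, 22.7]
gripper_width: -0.0002
finger_force: 12.0
```

Emit:
drive_tool --commands '[[[0,0,1,2,0],[0,0,2,4,0],[0,0,2,4,0]]]'

```text
time_s: 12.77
tcp_pos: [0.5789, -0.0912, 0.0875]
tool_rot: [0.001, 0.68, 0.733, -0.001]
wrist_force: [-20.2, 2.6, 50.0]
gripper_width: -0.0003
finger_force: 25.9
```

The button bottomed: about 7 mm of travel along the normal and 54 N at the end. I'll withdraw and check everything.

Emit:
drive_tool --commands '[[[0,0,-6,-10,0],[0,0,-14,-40,0],[0,0,-24,-80,0],[0,0,-50,-115,0],[0,0,-85,-125,0]]]'

```text
time_s: 13.18
tcp_pos: [0.4992, -0.0982, 0.2111]
tool_rot: [0.004, 0.68, 0.733, 0.002]
wrist_force: [0.4, -0.9, -0.2]
gripper_width: -0.0
finger_force: 0.0
```

Emit:
drive_tool --commands '[[[0,-35,-20,-5,0],[0,-70,-40,-10,0],[0,-105,-60,-10,0],[0,-140,-80,-10,0],[0,-175,-100,-10,0]]]'

```text
time_s: 13.6
tcp_pos: [0.4077, -0.2804, 0.2167]
tool_rot: [0.0, 0.68, 0.733, 0.0]
wrist_force: [0.2, 0.7, 0.1]
gripper_width: 0.0001
finger_force: 0.0
```

Emit:
drive_tool --commands '[[[0,-35,-20,0,0],[0,-70,-40,0,0],[0,-105,-60,0,0],[0,-105,-60,0,0],[0,-105,-60,0,0]]]'

```text
time_s: 14.02
tcp_pos: [0.3555, -0.3899, 0.216]
tool_rot: [-0.0, 0.682, 0.731, 0.0]
wrist_force: [0.7, 1.0, 0.0]
gripper_width: 0.0001
finger_force: 0.0
```

```bash
python3 - <<'E'
from h import *
print(get_state()['tcp_pos'],get_state()['wrist_force'])
p,q=lever('t4')
m=mask(p,(45,90,30),(85,255,255),(340,185,365,208));v,u=np.nonzero(m);print('btn',m.sum(),u.mean(),v.mean())
m=mask(p,(45,90,30),(85,255,255),(370,185,430,245));v,u=np.nonzero(m);print('clip',m.sum(),u.mean(),v.mean())
z=np.load('top0.npz')['p']
cv2.imwrite('pics/end.png',np.vstack([z[100:300,150:500,::-1],p[100:300,150:500,::-1]]))
E
```

```text
[ 0.35550564 -0.38987067  0.21600497] [0.73525463 0.99896756 0.03336456]
lever px 77 344.0 173.4805194805195 ang -0.6832557091707337 r 0.06600668196263036
scene 72 289.3611111111111 225.83333333333334 -0.7565886450427217
btn 81 352.2962962962963 196.65432098765433
clip 156 400.53846153846155 211.26923076923077
```

View pics/end.png

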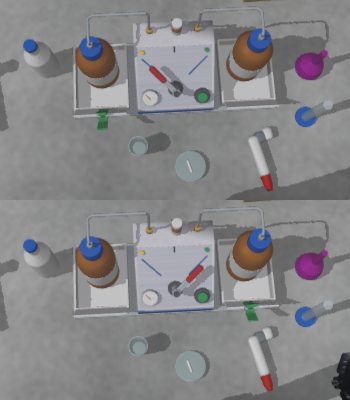

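Everything else stands as it did, the button is out and the clip is unchanged. The lever angle depends on my hub estimate, so I'll check it from the sleeve's own direction.

```bash
python3 - <<'E'
from h import *
z=np.load('top0.npz')['p'];p=cv2.imread('pics/t4.png')[:,:,::-1].copy();t1=cv2.imread('pics/t1.png')[:,:,::-1].copy()
for nm,im in (('start',z),('off',t1),('now',p)):
    for lo in (120,80):
        m=mask(im,(0,lo,50),(8,255,255),(285,145,370,212))|mask(im,(172,lo,50),(180,255,255),(285,145,370,212));v,u=np.nonzero(m)
        G=onplane('top',u.astype(float)[0],v[0],.039);o,r=ray('top',u.astype(float),v.astype(float))
        G=o+r*(((pc+n*.039-o)@n)/(r@n))[:,None];A=np.stack([(G-pc)@left,(G-pc)@up],1)*1000
        vx,vy,_,_=cv2.fitLine(A.astype(np.float32),cv2.DIST_L2,0,.01,.01).ravel(); s=np.sign(vy)
        e=(A-A.mean(0))@np.array([vx,vy])
        print(nm,lo,len(u),'mean left/up',A.mean(0).round(1),'dir',np.arctan2(vx*s,vy*s).round(3),'len',np.ptp(e).round(1))
E
```

```text
start 120 98 mean left/up [48.6 20.6] dir 0.714 len 52.8
start 80 125 mean left/up [49.1 20.8] dir 0.649 len 64.2
off 120 99 mean left/up [-7.9 37.5] dir -0.143 len 53.8
off 80 115 mean left/up [-8.1 36.9] dir -0.129 len 54.3
now 120 112 mean left/up [-46.6  17.9] dir -0.782 len 52.0
now 80 117 mean left/up [-45.2  17.2] dir -0.911 len 158.7
```

By direction the lever is now at its stop (-0.78). At "off", though, it was about -0.13, close to the -0.15 limit. Repeating off, right and prime does no harm and there's plenty of time, so I'll redo them with a better-centred off.

Emit:
drive_tool --commands '[[[0,28,27,-20,0],[0,56,54,-40,0],[0,84,81,-60,0],[0,112,108,-60,0],[0,139,135,-60,0]]]'

```text
time_s: 14.53
tcp_pos: [0.4829, -0.2367, 0.2783]
tool_rot: [0.002, 0.68, 0.733, 0.0]
wrist_force: [1.3, -1.4, -0.4]
gripper_width: -0.0
finger_force: 0.0
```

Emit:
drive_tool --commands '[[[0,28,27,0,0],[0,56,54,0,0],[0,84,81,0,0],[0,112,108,0,0],[0,139,135,0,0]]]'

```text
time_s: 14.95
tcp_pos: [0.606, -0.0867, 0.2765]
tool_rot: [-0.0, 0.679, 0.734, 0.0]
wrist_force: [0.6, -1.3, 0.3]
gripper_width: -0.0
finger_force: 0.0
```

Emit:
drive_tool --commands '[[[0,0,0,0,0],[0,0,0,0,0]]]'

```text
time_s: 15.12
tcp_pos: [0.6058, -0.0871, 0.2758]
tool_rot: [-0.0, 0.678, 0.735, -0.0]
wrist_force: [-0.2, -0.4, -0.5]
gripper_width: -0.0002
finger_force: 0.0
```

```bash
python3 - <<'E'
from h import *
go(.606,-.094,.135,94)
E
```

```text
shift mm [ -6.9  -0.2 140.8] turn 0.011 now [ 0.6058 -0.0871  0.2758] yaw 94.6 t 15.1167
```

Emit:
drive_tool --commands '[[[0,-5,0,40,0.01],[0,-7,0,80,0.01],[0,-7,0,115,0.01],[0,-7,0,135,0.01],[0,-7,0,141,0.01]]]'

```text
time_s: 15.53
tcp_pos: [0.6019, -0.0973, 0.1313]
tool_rot: [-0.003, 0.684, 0.729, -0.002]
wrist_force: [0.8, 0.6, 0.3]
gripper_width: 0.0001
finger_force: 0.0
```

Emit:
drive_tool --commands '[[[0,12,14,0,0],[0,24,28,0,0],[0,36,35,0,0],[0,47,35,0,0],[0,54,35,0,0]]]'

```text
time_s: 15.95
tcp_pos: [0.6387, -0.0415, 0.137]
tool_rot: [0.002, 0.684, 0.729, 0.001]
wrist_force: [2.1, -4.0, 1.7]
gripper_width: -0.0
finger_force: 1.8
```

Emit:
drive_tool --commands '[[[0,0,0,0,0],[0,0,0,0,0]]]'

```text
time_s: 16.12
tcp_pos: [0.6368, -0.0408, 0.1357]
tool_rot: [-0.0, 0.684, 0.73, 0.001]
wrist_force: [0.5, -0.6, 0.7]
gripper_width: -0.0
finger_force: 0.0
```

Emit:
drive_tool --commands '[[[0,-18,-5,0,0],[0,-22,-10,-40,0],[0,-25,-30,-80,0],[0,-50,-60,-115,0],[0,-80,-90,-125,0]]]'

```text
time_s: 16.53
tcp_pos: [0.5623, -0.1169, 0.2592]
tool_rot: [0.002, 0.683, 0.731, 0.002]
wrist_force: [0.3, -0.7, 0.4]
gripper_width: 0.0004
finger_force: 0.0
```

Emit:
drive_tool --commands '[[[0,-35,-20,0,0],[0,-70,-40,0,0],[0,-90,-60,0,0],[0,-90,-60,0,0],[0,-90,-60,0,0]]]'

```text
time_s: 16.95
tcp_pos: [0.5061, -0.212, 0.2554]
tool_rot: [-0.001, 0.685, 0.728, 0.001]
wrist_force: [1.4, 1.3, -0.4]
gripper_width: -0.0
finger_force: 0.0
```

```bash
cat > lv.py <<'E'
from h import *
p,_=shot('top','t5')
m=mask(p,(0,120,50),(8,255,255),(285,145,370,212))|mask(p,(172,120,50),(180,255,255),(285,145,370,212));v,u=np.nonzero(m)
o,r=ray('top',u.astype(float),v.astype(float))
G=o+r*(((pc+n*.039-o)@n)/(r@n))[:,None];A=np.stack([(G-pc)@left,(G-pc)@up],1)*1000
vx,vy,_,_=cv2.fitLine(A.astype(np.float32),cv2.DIST_L2,0,.01,.01).ravel(); s=np.sign(vy);c=A.mean(0)
print(len(u),'mean',c.round(1),'dir',np.arctan2(vx*s,vy*s).round(3),'pos ang',np.arctan2(c[0]-1,c[1]+28.4).round(3))
E
python3 lv.py; python3 -c "
from h import *
go(.60,.052,.25,94)"
```

```text
102 mean [-0.8 39. ] dir -0.064 pos ang -0.026
shift mm [256.9 109.4   5.8] turn -0.007 now [ 0.5068 -0.2112  0.2554] yaw 93.6 t 17.0
```

Off is now about -0.03 to -0.06 rad. I'll go round to the left side, which also gives it the two seconds, and push right again.

Emit:
drive_tool --commands '[[[0,22,13,-10,0],[0,44,27,-10,0],[0,66,40,-10,0],[0,88,54,-10,0],[0,110,68,-10,0]]]'

```text
time_s: 17.42
tcp_pos: [0.569, -0.0943, 0.2653]
tool_rot: [-0.0, 0.683, 0.73, 0.0]
wrist_force: [0.7, -0.3, 0.2]
gripper_width: -0.0
finger_force: 0.0
```

Emit:
drive_tool --commands '[[[0,22,13,0,0],[0,44,27,0,0],[0,66,40,0,0],[0,88,54,0,0],[0,105,67,0,0]]]'

```text
time_s: 17.83
tcp_pos: [0.6288, 0.0158, 0.2651]
tool_rot: [-0.001, 0.683, 0.731, 0.0]
wrist_force: [-0.4, -0.8, 0.1]
gripper_width: 0.0003
finger_force: 0.0
```

Emit:
drive_tool --commands '[[[0,0,0,0,0],[0,0,0,0,0],[0,0,0,0,0],[0,0,0,0,0],[0,0,0,0,0]]]'

```text
time_s: 18.25
tcp_pos: [0.628, 0.0114, 0.2655]
tool_rot: [-0.0, 0.684, 0.729, -0.0]
wrist_force: [-0.2, -0.3, 0.4]
gripper_width: 0.0003
finger_force: 0.0
```

```bash
python3 -c "
from h import *
go(.629,.012,.135,94)"
```

```text
shift mm [  0.6   1.1 130.5] turn -0.007 now [0.628  0.0114 0.2655] yaw 93.6 t 18.25
```

Emit:
drive_tool --commands '[[[0,0,1,35,0],[0,0,1,70,0],[0,0,1,105,0],[0,0,1,125,0],[0,0,1,131,0]]]'

```text
time_s: 18.67
tcp_pos: [0.6263, 0.0114, 0.1304]
tool_rot: [-0.003, 0.685, 0.729, -0.002]
wrist_force: [-1.6, -0.8, 0.1]
gripper_width: 0.0002
finger_force: 0.0
```

Emit:
drive_tool --commands '[[[0,-18,4,0,0],[0,-36,8,0,0],[0,-54,10,0,0],[0,-66,9,0,0],[0,-74,6,0,0]]]'

```text
time_s: 19.08
tcp_pos: [0.6443, -0.0522, 0.1364]
tool_rot: [-0.005, 0.683, 0.73, 0.013]
wrist_force: [15.7, 44.7, -3.7]
gripper_width: 0.0002
finger_force: 20.3
```

Emit:
drive_tool --commands '[[[0,-3,-3,0,0],[0,-3,-3,0,0],[0,-3,-3,0,0]]]'

```text
time_s: 19.33
tcp_pos: [0.6442, -0.052, 0.1368]
tool_rot: [-0.003, 0.681, 0.732, 0.015]
wrist_force: [17.4, 35.3, -6.9]
gripper_width: -0.0002
finger_force: 17.5
```

The lever is at the stop again. Back off and press prime.

Emit:
drive_tool --commands '[[[0,15,8,0,0],[0,25,5,-15,0],[0,25,0,-50,0],[0,10,-30,-80,0],[0,-10,-60,-80,0]]]'

```text
time_s: 19.75
tcp_pos: [0.582, -0.0787, 0.2213]
tool_rot: [0.005, 0.683, 0.731, 0.003]
wrist_force: [1.3, -1.6, 1.3]
gripper_width: -0.0
finger_force: 0.0
```

Emit:
drive_tool --commands '[[[0,0,0,0,0],[0,0,0,0,0]]]'

```text
time_s: 19.92
tcp_pos: [0.5775, -0.0801, 0.2166]
tool_rot: [0.001, 0.685, 0.728, 0.001]
wrist_force: [1.0, 0.3, 0.1]
gripper_width: -0.0001
finger_force: 0.0
```

```bash
python3 -c "
from h import *
go(.568,-.092,.106,94)"
```

```text
shift mm [-11.2 -10.5 110.6] turn -0.009 now [ 0.5775 -0.0801  0.2166] yaw 93.5 t 19.9167
```

Emit:
drive_tool --commands '[[[0,-11,-10,35,0],[0,-11,-10,70,0],[0,-11,-10,98,0],[0,-11,-10,110,0],[0,-11,-10,110,0]]]'

```text
time_s: 20.33
tcp_pos: [0.567, -0.0895, 0.1011]
tool_rot: [-0.003, 0.684, 0.729, -0.001]
wrist_force: [-0.3, 0.2, 0.7]
gripper_width: 0.0
finger_force: 0.0
```

Emit:
drive_tool --commands '[[[0,0,4,6,0],[0,0,8,12,0],[0,0,11,17,0],[0,0,13,21,0],[0,0,13,21,0]]]'

```text
time_s: 20.75
tcp_pos: [0.5814, -0.0897, 0.0895]
tool_rot: [0.001, 0.684, 0.729, -0.001]
wrist_force: [-20.5, 2.5, 42.1]
gripper_width: -0.0
finger_force: 22.9
```

Emit:
drive_tool --commands '[[[0,0,1,2,0],[0,0,2,3,0],[0,0,2,3,0]]]'

```text
time_s: 21.0
tcp_pos: [0.5819, -0.0897, 0.089]
tool_rot: [0.001, 0.684, 0.729, -0.002]
wrist_force: [-30.4, 3.0, 62.1]
gripper_width: 0.0001
finger_force: 34.0
```

It bottomed at 16 mm off the panel, which is fully in (22 − 6 mm). Withdraw and check once more.

Emit:
drive_tool --commands '[[[0,0,-6,-10,0],[0,0,-14,-40,0],[0,0,-24,-80,0],[0,0,-50,-115,0],[0,0,-85,-125,0]]]'

```text
time_s: 21.42
tcp_pos: [0.5041, -0.096, 0.2115]
tool_rot: [0.006, 0.684, 0.73, 0.003]
wrist_force: [0.5, -0.7, 1.1]
gripper_width: 0.0005
finger_force: 0.0
```

Emit:
drive_tool --commands '[[[0,-35,-20,-5,0],[0,-70,-40,-10,0],[0,-105,-60,-10,0],[0,-140,-80,-10,0],[0,-175,-100,-10,0]]]'

```text
time_s: 21.83
tcp_pos: [0.4106, -0.2779, 0.2171]
tool_rot: [0.002, 0.684, 0.73, 0.0]
wrist_force: [-0.6, -1.0, -0.1]
gripper_width: -0.0002
finger_force: 0.0
```

Emit:
drive_tool --commands '[[[0,-35,-20,0,0],[0,-70,-40,0,0],[0,-105,-60,0,0],[0,-105,-60,0,0],[0,-105,-60,0,0]]]'

```text
time_s: 22.25
tcp_pos: [0.3569, -0.3869, 0.2162]
tool_rot: [0.001, 0.686, 0.728, -0.0]
wrist_force: [-0.2, 0.2, 1.5]
gripper_width: -0.0003
finger_force: 0.0
```

```bash
python3 lv.py; python3 - <<'E'
from h import *
p=cv2.imread('pics/t5.png')[:,:,::-1].copy(); z=np.load('top0.npz')['p']
for nm,b in (('btn',(340,185,365,208)),('clip',(370,185,430,245))):
    m=mask(p,(45,90,30),(85,255,255),b);v,u=np.nonzero(m);print(nm,m.sum(),u.mean().round(1),v.mean().round(1))
for nm,lo,hi,b in (('flask',(135,100,40),(165,255,255),(430,130,490,190)),('cyl foot',(100,120,60),(125,255,255),(435,195,475,235)),('pip nose',(0,120,60),(8,255,255),(400,265,430,300)),('wash cap',(100,120,60),(125,255,255),(165,130,200,160))):
    print(nm,*[np.array(np.nonzero(mask(i,lo,hi,b))).mean(1).round(1) for i in (z,p)])
dif=cv2.absdiff(z,p).max(2);print('beaker/dish/vial diff',[(int((dif[a:b,c:d]>40).sum())) for a,b,c,d in ((230,260,275,305),(248,284,322,360),(115,140,318,335))])
E
```

```text
111 mean [-46.8  18. ] dir -0.778 pos ang -0.8
btn 80 352.2 196.7
clip 158 400.5 211.3
flask [164.9 459.9] [164.9 459.9]
cyl foot [217.4 453.6] [217.4 453.6]
pip nose [282.  416.8] [282.  416.8]
wash cap [145.6 179.6] [145.6 179.6]
beaker/dish/vial diff [0, 0, 0]
```

```bash
python3 -c "
from plant import order
print(order.sign_off())"
```

```text
the job is handed in; nothing more can be done
None
```

The job is handed in at about 22 s. The lever went to off for over two seconds and then to its right stop, prime was pressed right in and is out again, the clip sits about 21 mm down over the right lip, and no bystander moved. I ran off, right and prime twice, because the first off position (about -0.13 rad) was too close to the 0.15 limit.

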